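# Free a tin from a ratchet clamp and stand it on the trivet

## Task

Free the tin from the ratchet clamp: push the upright thumb post of the sprung pawl gently, with no more than about 9 N, just far enough to lift the pawl off the ratchet wheel, and keep it there while the spring swings the clamp arm fully back by itself; do not touch the arm or move the tin meanwhile. Then let the pawl drop back onto the wheel, lift the tin out, set it down upright, wholly on the round trivet, and leave it there without disturbing the things around.

Things in the scene. Friction and masses are not known exactly. Their poses are not given: they have to be found in the camera images.
- clamp: tin clamp fixed on the worktop: wooden board 240 x 215 mm, top 18 mm above the worktop. Origin on the ratchet wheel's axis at worktop height, z up; other entries use its axes. Board spans x -102 to 138, y -78 to 136 mm. Toothed steel wheel 69 mm across, 22 to 32 mm high. The tin stands on the board at x 47, y 85 mm against two wooden dowels, 52 mm high, on its +x side
- clamp_arm (a joint): angle of wheel and arm, rad: 0 clamped, 1.2 fully back (anticlockwise from above). The dark steel arm, 34 to 57 mm high, lies along the clamp's +y and presses a sprung rubber pad in +x on the tin; it swings to -x. A damped spring swings it back in 2 to 4 s while the pawl is off the wheel; a pawl dropped before 0.85 catches the next tooth (one each 0.42 rad)
- pawl (a joint): angle of the pawl, rad: about 0 in the teeth, grows as its nose lifts off. Flat steel lever at the wheel's -y side: pivot at clamp x 50, y -33 mm, nose on a tooth at x 0, y -29 mm, tail to +x. It is clear of the teeth at 0.11 to 0.125; its tail meets a rigid brass stop screw (clamp x 98 mm, 27 mm high) from 0.135 to 0.16, set differently each time: there the force shoots up
- pawl_tail (a point): centre of the slotted cross plate on the pawl's tail, 36 mm along the clamp's y, 55 mm from the pivot, top 38 mm above the worktop. The thumb post, an upright round steel pin 12 mm across, 38 to 88 mm high, is screwed in the slot up to 7 mm to either side of this point along y, each time elsewhere. Pushed to +y it lifts the nose: 2 to 8 N; clear after 6 to 7 mm. It springs back
- tin_center (a point): centre of the tin: an upright green can 57 mm across, 72 mm high, 0.15 to 0.25 kg; this point is 36 mm above its underside. In the clamp its top is 90 mm above the worktop and its upper 30 mm is free all round, above dowels and pad
- trivet_top (a point): centre of the top face of the round black wire trivet, 196 mm across, 8 mm thick, fixed on the worktop; the tin goes here
- spice_jar: round spice jar with a dark cap, 41 mm across, 105 mm high, origin under its foot; bystander
- salt_shaker: glass salt shaker with a metal cap, 44 mm across, 90 mm high, origin under its foot; bystander
Things that resemble listed ones, but are neither listed nor needed, are in the scene too. Leave any purple or turquoise look-alike of the part that bears tin_center alone.

How it is judged:
On the way, in this order (a step that is already met when the one before it is completed fails the run):
1. the clamp arm has swung fully back, the tin still standing in the clamp (value of joint clamp_arm above 1.1 rad and distance of tin_center from where it was at the start of the episode below 0.012 m), for 0.2 s.
2. the tin is lifted out of the clamp (height (world z) of tin_center above 0.085 m), for 0.1 s.
At the end, for the whole second after the job is handed in: The tin stands upright (within 0.1 rad) and at rest on the trivet, its axis within 65 mm of the trivet's centre (wholly on it); the clamp arm is fully back (over 1.1 rad) and the pawl has dropped back onto the wheel (below 0.05 rad) (horizontal distance between tin_center and trivet_top below 0.065 m and height (world z) of tin_center between 0.04 and 0.048 m and angle between tin_center's own z axis and vertical below 0.1 rad and linear speed of tin below 0.02 m/s and value of joint clamp_arm above 1.1 rad and value of joint pawl below 0.05 rad); the robot touches nothing.
It fails at once if the robot presses on the pawl or its post with more than 12 N (contact force between any of the fingers, the arm and pawl above 12 N).
It fails at once if the robot pushes the clamp arm with more than 5 N (contact force between any of the fingers, the arm and clamp_arm above 5 N).
It fails at once if the tin is shifted by more than 15 mm before the arm is fully back (distance of tin_center from where it was at the start of the episode above 0.015 m and value of joint clamp_arm below 1.1 rad).
It fails at once if the tin is let go more than 30 mm above where it can stand (height (world z) of tin_center above 0.084 m and contact force between the fingers and tin below 0.05 N).
It fails at once if the spice jar or the salt shaker is shifted by more than 20 mm (distance of any of spice_jar, salt_shaker from where it was at the start of the episode above 0.02 m).
It also fails if it takes over 72 s, if anything falls off the work surface, if the arm or the gripper's body presses on something with over 40 N, if the wrist force passes 120 N, or if a joint passes its speed limit or range.

## Robot

A 6-joint arm with a two-finger parallel gripper is mounted at the origin on a cart in front of the work surface, level with it; the furniture and walls round the work are solid. World frame = base frame: x ahead of the robot, y to its left, z up, the work surface at z = 0. Lengths are in m, angles in rad, forces in N, time in s.
With the tool pointing down it reaches from about 0.35 to 0.975 m from the base axis. Payload 4.9 kg.
Tool frame: the origin (TCP) lies on the centre line of the jaws, within the pads' length; the fingertips stand 14 mm ahead of it and the grasp point (between the pads) lies 5 mm behind it; x points along the fingers, z is the direction in which the jaws open and shut, and the axes are right-handed (so a half turn about x gives the same grasp; the last joint's range is limited). The gripper opens to 85 mm and grips with 20 to 120 N. Pads are 22 mm wide; open, the fingers measure 114 mm over their backs; the gripper's body (76 mm by 85 mm) begins 54 mm behind the grasp point. The pads swing forward as they close: fully open they stand 13 mm farther back than shut.
Start: joints at [1.055, 0.053, 1.613, -0, 1.476, -0.119], TCP at [0.242, 0.576, 0.245] pointing down, gripper open.
Joint ranges: [-3.01, 3.01], [-1.01, 2.22], [0.06, 2.58], [-1.02, 4.17], [0.09, 2.62], [-3.14, 3.14]. Speed limits (rad/s): [2.57, 2.57, 3.14, 3.14, 3.14, 3.14].

## Interface

Orientations are given as a rotation vector (axis times angle).
In Python, from station import ctrl gives the robot as it stands.
- The arm moves only by the tool move_arm, never from a script. Its argument "increments" is a list that holds one entry, the list of rows, each a list of 4 numbers: the shift along the tool's x, y, z in units of 25 cm (1.0 is 25 cm), then the turn about the tool's x in units of 90 degrees (1.0 is 90 degrees). A call has 1 to 20 rows; each row shifts and turns the commanded pose from where the row before left it, along the tool's axes as they then stand; what a row does not reach is not made up. A row lasts 1/12 s, in which the tool goes at most 41.7 mm and 7.16 degrees, less where a joint would pass 70% of its speed; a pose out of reach is approached as far as the arm can. A call with a number of a shift or a turn outside -1 to 1 is refused whole. A call with a gripper value outside its range is refused whole. "gripper" is the closure, from 0 (fully open) to 1 (shut), set as the call begins (left out, the last holds). The fingers move at their own pace and stop on an object; "squeeze" is the grip in N (left out, the last holds). Time passes only in rows, so rows that do not move let the fingers close. It gives the time, the measured TCP pose, the force and the opening at its end, in the units of the state.
- ctrl.get_obs(): the state, without advancing time (a new reading comes with each control period).
- ctrl.get_image(name): name is "scene" or "top" or "wrist"; returns a dict with "pixels" (480x640x3 uint8, red, green, blue), "depth" (480x640 float32, m along the optical axis (not along the pixel's ray), 0 where there is no reading), "K" (3x3 intrinsics, pixels), "extrinsics" (4x4, takes a point from camera to world coordinates); the wrist camera has in their place "tool_from_camera" (4x4, takes a point from camera to tool coordinates, whose origin is the TCP and whose axes are the tool frame's). Camera axes: x right, y up, looking along -z (the intrinsics and any distortion apply to the point x, -y, -z); pixel columns grow to the right and rows downward; lengths in m; the calibration is good to about 2 mm. A picture is of the moment at which its call begins: read the wrist's pose just before it.
- ctrl.finish_job(): hands the job in, once; it reports no verdict.
Trained networks look in the newest picture that a camera, given by its name, has taken for a name from the list of things; names that differ only in an ending like _2 or _b are one class to them, and where a whole thing is asked for, a point or a joint stands for the part that bears it (a point fixed in the world has none). Each returns a list of dicts, best first, with "score" (0 to 1); they miss things now and then, are a little off and sometimes report something else, mostly with a low value. They report only what shows in the picture. A call takes as long as a camera call. They do not tell look-alikes from the thing itself.
- ctrl.trace(camera, target): "region" (480x640 bool, what is visible of it) and "pixel" ([row, column] in pixels, amid what is visible of it).
The state is a dict: "t": time; "q": joint angles; "dq": joint speeds; "effort": joint torques, N m; "tool_pos": TCP position; "tool_rot": TCP orientation; "contact_force": force on the tool from outside, world axes, zero at the start; "wrist_torque": the same for the moment, N m; "opening": finger opening in m.
Only numpy, scipy, OpenCV 4.12 (cv2) and the standard library are available. Lean on these libraries where they do the work, as an engineer would, in place of code of your own. Each camera call takes 0.05 s, during which the arm holds its last target. There are 200 camera calls.

## Working session

There is one attempt and no reset: what is moved stays moved. The work goes in short steps, Python scripts to look and compute and a tool call to move; the robot and the scene stay as the last step left them, time stands still between calls to the robot, and variables do not carry over. Pictures are saved under pics/ and viewed, about 8 in all and at most 12, crops included, and the job is handed in when it is done.

Besides the shell and the picture viewer there is one more tool, called after "Request:" in YAML: its name, and indented under it one key for each argument. move_arm: Moves the arm, as the interface text tells. Shifts and turns lie within -1 to 1; 1 stands for 25 cm of shift or 90 degrees of turn. Its arguments: {"type":"object","properties":{"increments":{"type":"array","items":{"type":"array","items":{"type":"array","items":{"type":"number","minimum":-1,"maximum":1}}}},"gripper":{"type":"number"},"squeeze":{"type":"number"}},"required":["increments"]}

```bash
mkdir -p pics; cat > h.py <<'E'
import numpy as np, cv2
from scipy.spatial.transform import Rotation as R
from station import ctrl
def img(name):
    o=ctrl.get_obs(); d=ctrl.get_image(name)
    if name=="wrist":
        T=np.eye(4);T[:3,:3]=R.from_rotvec(o["tool_rot"]).as_matrix();T[:3,3]=o["tool_pos"]
        d["extrinsics"]=T@d["tool_from_camera"]
    return d
def cloud(d):
    K=d["K"];z=d["depth"];v,u=np.mgrid[:480,:640]
    p=np.stack([(u-K[0,2])/K[0,0]*z,-(v-K[1,2])/K[1,1]*z,-z,np.ones_like(z)],-1)
    return (p@np.asarray(d["extrinsics"]).T)[...,:3]
def save(d,f,box=None,scale=1):
    p=d["pixels"][...,::-1]
    if box: p=p[box[0]:box[1],box[2]:box[3]]
    cv2.imwrite("pics/"+f,cv2.resize(p,None,fx=scale,fy=scale,interpolation=cv2.INTER_CUBIC))
E
python3 - <<'E'
from h import *
print(ctrl.get_obs())
for c in("top","scene"):
    d=img(c);P=cloud(d);save(d,c+"0.png");np.savez(c+"0.npz",**{k:np.asarray(v) for k,v in d.items()})
    print(c,d["K"].tolist(),np.round(d["extrinsics"],3).tolist())
    for n in["clamp","clamp_arm","pawl","pawl_tail","tin_center","trivet_top","spice_jar","salt_shaker"]:
        try:
            for r in ctrl.trace(c,n)[:3]:
                m=r["region"]&(d["depth"]>0);q=P[m]
                print(n,round(r["score"],2),r["pixel"],m.sum(),np.median(q,0).round(3),q.min(0).round(3),q.max(0).round(3))
        except Exception as e: print(n,e)
E
```

```text
{'t': 0.0, 'q': array([ 1.05503092e+00,  5.33844129e-02,  1.61429617e+00, -2.10359258e-05,
        1.47602649e+00, -1.19000624e-01]), 'dq': array([-0.00207657,  0.00174046, -0.0014037 ,  0.00077617,  0.00087529,
        0.00076487]), 'effort': array([ 2.52381113e-03, -3.93672538e+01, -3.70187545e+01,  1.09624502e-04,
        6.94248243e-03,  2.72860561e-06]), 'tool_pos': array([0.24122851, 0.57591722, 0.24404462]), 'tool_rot': array([-0.91321606,  1.37309668,  0.91161398]), 'contact_force': array([0.86711211, 0.73058226, 0.87156747]), 'wrist_torque': array([ 0.02331296,  0.00466484, -0.02168081]), 'opening': 0.08537893421186174}
top [[528.4697690605373, 0.0, 320.4599748828347], [0.0, 528.4697690605373, 239.57253034141823], [0.0, 0.0, 1.0]] [[0.055, 0.967, -0.248, 0.385], [-0.998, 0.054, -0.011, 0.008], [0.002, 0.248, 0.969, 0.965], [0.0, 0.0, 0.0, 1.0]]
clamp 0.64 [301.3, 441.3] 14821 [ 0.522 -0.203  0.019] [ 0.399 -0.328 -0.004] [ 0.683 -0.067  0.093]
clamp_arm 0.96 [306.3, 450.0] 1517 [ 0.517 -0.214  0.045] [ 0.487 -0.262  0.014] [ 0.562 -0.127  0.062]
pawl 0.71 [255.0, 468.1] 661 
[... 1316 characters left out ...]
7 [363.6, 450.0] 973 [ 0.618 -0.25   0.033] [ 0.532 -0.266 -0.001] [ 0.7   -0.216  0.089]
tin_center 0.95 [321.3, 372.9] 1776 [ 0.545 -0.148  0.085] [ 0.52  -0.167  0.015] [ 0.622 -0.102  0.092]
tin_center 0.61 [275.2, 470.1] 1765 [ 0.739 -0.154  0.059] [ 0.722 -0.176 -0.004] [ 0.819 -0.077  0.074]
tin_center 0.58 [305.9, 252.5] 1841 [ 0.422 -0.01   0.065] [ 0.399 -0.026 -0.003] [0.477 0.091 0.074]
trivet_top 0.87 [223.6, 245.1] 2665 [0.525 0.203 0.005] [ 0.43   0.114 -0.004] [0.631 0.319 0.011]
spice_jar 0.56 [183.2, 377.9] 1111 [0.758 0.099 0.066] [ 0.746  0.088 -0.002] [0.819 0.197 0.107]
salt_shaker 0.59 [223.4, 417.6] 861 [ 0.759 -0.011  0.05 ] [ 0.747 -0.024 -0.004] [0.793 0.046 0.091]
```

```bash
python3 - <<'E'
from h import *
for c in("top","scene"):
    d=dict(np.load(c+"0.npz"));P=cloud(d)
    z=P[...,2]
    # board top region
    m=(z>0.012)&(z<0.022)&(P[...,0]>.36)&(P[...,0]<.72)&(P[...,1]>-.36)&(P[...,1]<-.03)&(d["depth"]>0)
    r=cv2.minAreaRect(P[m][:,:2].astype(np.float32)*1000);print(c,"board",r,cv2.boxPoints(r).tolist())
    # upright things above 60mm around
    m=(z>.062)&(P[...,0]>.36)&(P[...,0]<.72)&(P[...,1]>-.36)&(P[...,1]<-.03)&(d["depth"]>0)
    n,l,s,_=cv2.connectedComponentsWithStats(m.astype(np.uint8))
    for i in range(1,n):
        if s[i,4]>8:
            q=P[l==i];print(s[i],np.median(q,0).round(4),q.min(0).round(4),q.max(0).round(4))
d=dict(np.load("top0.npz"));save(d,"top_crop.png",(120,400,330,590),2.1)
d=dict(np.load("scene0.npz"));save(d,"sc_crop.png",(220,480,260,560),2.2)
E
```

```text
top board ((538.1567993164062, -198.3108367919922), (240.5816192626953, 215.62733459472656), 13.338767051696777) [[396.23760986328125, -121.15773010253906], [445.98455810546875, -330.96807861328125], [680.0759887695312, -275.46392822265625], [630.3290405273438, -65.65359497070312]]
[467 229  11  10  74] [ 0.6364 -0.2425  0.0856] [ 0.6322 -0.2501  0.0622] [ 0.643  -0.2391  0.0918]
[393 260  36  36 991] [ 0.5515 -0.1357  0.0875] [ 0.5249 -0.1655  0.0621] [ 0.5816 -0.1085  0.094 ]
scene board ((536.3441162109375, -199.35389709472656), (241.85479736328125, 215.1229705810547), 13.171626091003418) [[394.08819580078125, -122.17772674560547], [443.10797119140625, -331.6412048339844], [678.6000366210938, -276.5300598144531], [629.5802612304688, -67.06658935546875]]
[ 353  295   41   44 1391] [ 0.5468 -0.1427  0.0858] [ 0.5227 -0.1671  0.062 ] [ 0.5793 -0.1091  0.0917]
[462 331  12  17 132] [ 0.6328 -0.2472  0.0803] [ 0.6291 -0.2517  0.0626] [ 0.6418 -0.2405  0.0893]
```

View pics/top0.png

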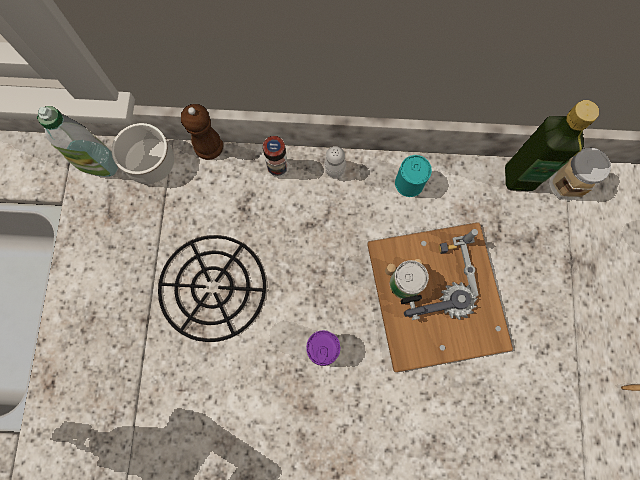

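View pics/sc_crop.png

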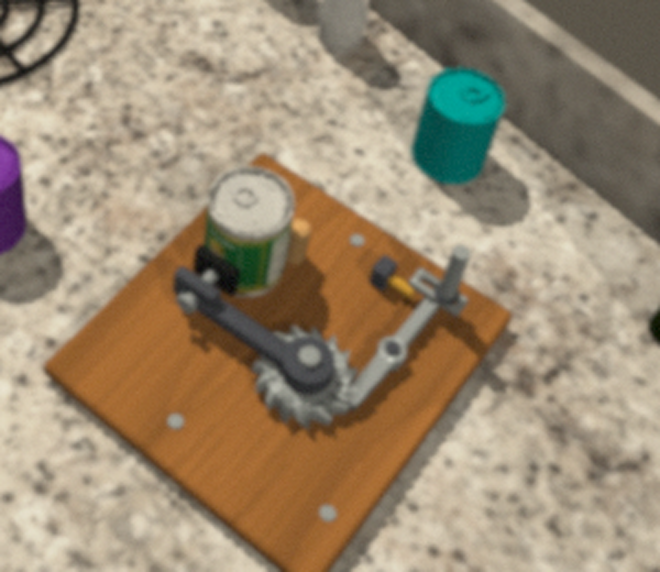

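Top view: the green tin (411,278) is in the clamp, with turquoise (413,175) and purple (323,348) look-alikes left alone. The trivet is at (212,288) and the post at (470,238). In the scene crop the arm pad presses on the tin, and the post stands at the tail's end beside the brass screw.

```bash
cat >> h.py <<'E'
th=np.radians(13.25); ex=np.array([np.cos(th),np.sin(th)]); ey=np.array([-ex[1],ex[0]])
org=np.array([.5255,-.2323])   # mean of top/scene board fits
def c2w(x,y): return org+(x*ex+y*ey)/1000
def w2c(p): return ((np.asarray(p)[:2]-org)@np.c_[ex,ey]*1000)
def rel(p):  # world target -> tool shift in units
    o=ctrl.get_obs(); return (R.from_rotvec(o["tool_rot"]).as_matrix().T@(np.asarray(p)-o["tool_pos"]))/.25
E
python3 - <<'E'
from h import *
o=ctrl.get_obs();M=R.from_rotvec(o["tool_rot"]).as_matrix();print(M.round(3))
for n,v in(("y",M[:,1]),("z",M[:,2])): print(n,np.degrees(np.arctan2(v[1],v[0])))
for c in("top","scene"):
    d=dict(np.load(c+"0.npz"));P=cloud(d)
    m=(P[...,2]>.065)&(abs(P[...,0]-.637)<.02)&(abs(P[...,1]+.245)<.02)&(d["depth"]>0)
    q=P[m][:,:2];cam=d["extrinsics"][:2,3]
    f=(q.mean(0)-cam);f/=np.linalg.norm(f);print(c,"post clamp",w2c(q.mean(0)),w2c(q.min(0)),w2c(q.max(0)),"corr",w2c(q.mean(0)+f*.004))
    # tin top circle
    m=(P[...,2]>.086)&(abs(P[...,0]-.551)<.05)&(abs(P[...,1]+.137)<.05)
    print("tin",cv2.minEnclosingCircle(P[m][:,:2].astype(np.float32)),w2c(P[m].mean(0)))
    m=(P[...,2]>.005)&(P[...,2]<.02)&(np.hypot(P[...,0]-.53,P[...,1]-.216)<.11)
    print("trivet",cv2.minEnclosingCircle(P[m][:,:2].astype(np.float32)))
E
```

```text
[[-0.    -0.922  0.386]
 [-0.     0.386  0.922]
 [-1.     0.    -0.   ]]
y 157.26318218718092
z 67.2631822044293
top post clamp [105.73959894 -36.23451101] [ 99.75611062 -41.79652802] [112.78096653 -33.57759335] corr [107.84300139 -39.63681877]
tin ((0.5532001256942749, -0.13719932734966278), 0.02874024026095867) [49.20413384 86.45598267]
trivet ((0.5310840010643005, 0.21551291644573212), 0.10919000208377838)
scene post clamp [101.94335352 -39.04522435] [ 96.41519142 -42.63281107] [111.28525177 -34.64783257] corr [105.81491123 -38.03971903]
tin ((0.551264762878418, -0.13790927827358246), 0.028911259025335312) [46.58480928 86.89606679]
trivet ((0.5278688669204712, 0.2116636335849762), 0.09952468425035477)
```

Request:
move_arm:
  increments:
    - [[0,0,0,0.1],[0,0,0,0.075],[0,0,0,0.075],[0,0,0,0.075],[0,0,0,0.075],[0,0,0,0.075],[0,0,0,0.075],[0,0,0,0.05],[0,-0.1324,0.0282,0],[0,-0.1324,0.0282,0],[0,-0.1324,0.0282,0],[0,-0.1324,0.0282,0],[0,-0.1324,0.0282,0],[0,-0.1324,0.0282,0],[0,-0.1324,0.0282,0],[0,-0.1324,0.0282,0],[0,-0.1324,0.0282,0],[0,-0.1324,0.0282,0],[0,-0.1324,0.0282,0],[0,-0.1324,0.0282,0]]
  gripper: 1
  squeeze: 20

```text
t: 2.57
tool_pos: [0.4272, 0.2135, 0.2456]
tool_rot: [-0.207, 1.56, 0.207]
contact_force: [0.4, -0.0, -0.3]
opening: 0.0002
```

Request:
move_arm:
  increments:
    - [[0,-0.1324,0.0282,0],[0,-0.1324,0.0282,0],[0,-0.1324,0.0282,0],[0,-0.1324,0.0282,0],[0,-0.1324,0.0282,0],[0,-0.1324,0.0282,0],[0,-0.1324,0.0282,0],[0,-0.1324,0.0282,0],[0,-0.1324,0.0282,0],[0,-0.1324,0.0282,0],[0,-0.1324,0.0282,0],[0,-0.1324,0.0282,0],[0,-0.1324,0.0282,0],[0,-0.1324,0.0282,0],[0,-0.1324,0.0282,0],[0,-0.1324,0.0282,0],[0,0,0,0],[0,0,0,0]]

```text
t: 4.07
tool_pos: [0.6736, -0.2685, 0.2442]
tool_rot: [-0.205, 1.562, 0.206]
contact_force: [0.1, 0.4, 0.2]
opening: 0.0002
```

```bash
python3 - <<'E'
from h import *
o=ctrl.get_obs();M=R.from_rotvec(o["tool_rot"]).as_matrix();print(o,M.round(3))
print("clamp",w2c(o["tool_pos"]),"z yaw",np.degrees(np.arctan2(M[1,2],M[0,2])),rel([*c2w(106,-75),.08]))
d=img("wrist");P=cloud(d);save(d,"w1.png")
m=(P[...,2]>.06)&(P[...,2]<.1)&(np.hypot(*(P[...,:2]-c2w(105.5,-38.5)).transpose(2,0,1))<.03)&(d["depth"]>0)
q=P[m];print(m.sum(),[w2c(v) for v in(q.mean(0),)],)
c=(q[:,:2]-org)@np.c_[ex,ey]*1000;print(c.min(0),c.max(0),q[:,2].max())
t=c[q[:,2]>.084];print("top",t.mean(0),t.min(0),t.max(0),len(t))
E
```

```text
{'t': 4.0667, 'q': array([-4.81815102e-01,  2.85016255e-01,  1.35476470e+00,  1.28307827e-04,
        1.50326295e+00, -7.43312270e-01]), 'dq': array([ 0.03135405, -0.04265389,  0.03572068,  0.00758054,  0.00669041,
        0.00060925]), 'effort': array([-1.33973155e+00, -4.88485265e+01, -3.79604316e+01, -1.08875802e-01,
       -9.24042868e-02, -2.11211597e-02]), 'tool_pos': array([ 0.67363583, -0.26848685,  0.24418532]), 'tool_rot': array([-0.2045587 ,  1.56214699,  0.20603759]), 'contact_force': array([0.14888964, 0.41480721, 0.24990762]), 'wrist_torque': array([-0.0089634 ,  0.04895361, -0.03333308]), 'opening': 0.00017769807322312305} [[-0.001 -0.259  0.966]
 [ 0.001  0.966  0.259]
 [-1.     0.001 -0.001]]
clamp [135.8983045  -69.17631974] z yaw 14.982212971548046 [ 0.65683748 -0.02037598 -0.11959786]
275 [array([109.84875606, -37.29707782])]
[103.60400919 -43.9074434 ] [115.19128762 -32.69616634] 0.0898680975371372
top [109.37224141 -38.21462526] [103.60400919 -43.9074434 ] [114.67218001 -32.77398869] 204
```

View pics/w1.png

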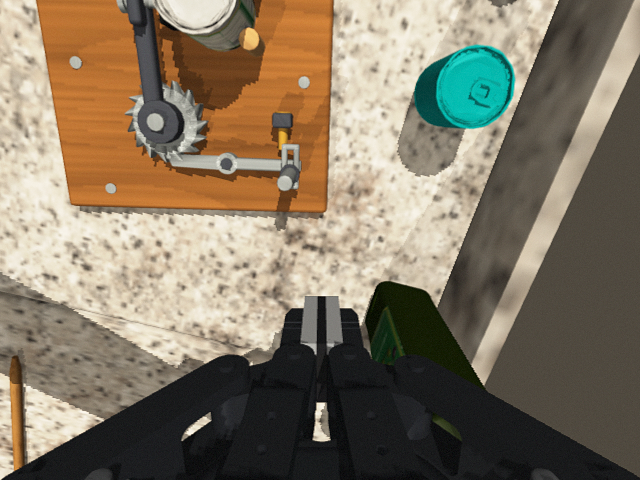

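```bash
python3 - <<'E'
from h import *
o=ctrl.get_obs();print(o["t"],o["tool_pos"],w2c(o["tool_pos"]))
d=dict(np.load("top0.npz"));P=cloud(d)
m=(P[...,2]>.10)&(P[...,0]<.9)&(P[...,1]<-.2)&(d["depth"]>0)&(P[...,0]>.6)
c=(P[m][:,:2]-org)@np.c_[ex,ey]*1000;print(c.min(0),c.max(0),P[m].min(0),P[m].max(0))
# TCP pixel->fingertip in wrist cam
w=img("wrist");Q=cloud(w);print(w["tool_from_camera"])
T=np.array(w["tool_from_camera"]);
qt=(np.c_[Q.reshape(-1,3),np.ones(480*640)]@np.linalg.inv(np.asarray(w["extrinsics"])).T@T.T).reshape(480,640,4)
for r in(300,320,340):
    s=qt[r,290:360:3,:3];print(r,s[abs(s[:,0])<.1].round(3).tolist())
E
```

```text
4.1167 [ 0.67345688 -0.26724691  0.24463734] [136.00831476 -67.92837274]
[ 154.86385838 -370.45956068] [314.64345722 -36.73668378] [ 0.73600877 -0.53892182  0.10000028] [ 0.84233416 -0.20000687  0.42613235]
[[-6.09427070e-04  3.03344997e-01 -9.52880602e-01 -1.28774480e-01]
 [ 1.38775108e-03  9.52880118e-01  3.03343955e-01  7.78818225e-02]
 [ 9.99998851e-01 -1.13749507e-03 -1.00167829e-03  1.04271580e-03]
 [ 0.00000000e+00  0.00000000e+00  0.00000000e+00  1.00000000e+00]]
300 [[0.007, 0.011, -0.005], [0.006, 0.011, -0.004], [0.005, 0.011, -0.003], [0.005, 0.012, -0.001], [0.005, 0.012, -0.0], [0.005, 0.012, 0.001], [0.006, 0.011, 0.002], [0.006, 0.011, 0.003], [0.006, 0.011, 0.004], [0.006, 0.011, 0.005], [0.006, 0.011, 0.007], [0.006, 0.011, 0.008]]
320 [[-0.002, 0.007, -0.01], [-0.002, 0.007, -0.009], [-0.002, 0.007, -0.008], [-0.002, 0.007, -0.007], [-0.002, 0.007, -0.006], [-0.009, 0.011, -0.004], [-0.01, 0.011, -0.003], [-0.009, 0.011, -0.002], [-0.01, 0.012, -0.001], [-0.009, 0.011, -0.0], [-0.01, 0.012, 0.001], [-0.008, 0.01, 0.002], [-0.01, 0.012, 0.003], [-0.009, 0.011, 0.004], [-0.01, 0.012, 0.005], [-0.01, 0.012, 0.006], [-0.009, 0.011, 0.007], [-0.002, 0.007, 0.008], [-0.002, 0.007, 0.01], [-0.001, 0.007, 0.011], [-0.001, 0.007, 0.012], [-0.003, 0.008, 0.013], [-0.002, 0.007, 0.014]]
340 [[-0.015, 0.007, -0.009], [-0.016, 0.007, -0.008], [-0.015, 0.007, -0.007], [-0.016, 0.007, -0.006], [-0.021, 0.011, -0.005], [-0.022, 0.011, -0.004], [-0.021, 0.011, -0.003], [-0.022, 0.011, -0.002], [-0.022, 0.011, -0.001], [-0.022, 0.011, -0.0], [-0.022, 0.011, 0.001], [-0.022, 0.011, 0.002], [-0.023, 0.012, 0.003], [-0.021, 0.011, 0.004], [-0.022, 0.011, 0.005], [-0.021, 0.011, 0.006], [-0.022, 0.012, 0.006], [-0.021, 0.011, 0.007], [-0.016, 0.007, 0.009], [-0.015, 0.007, 0.01], [-0.016, 0.008, 0.011], [-0.015, 0.007, 0.012], [-0.016, 0.008, 0.013], [-0.015, 0.007, 0.014]]
```

The wrist view shows the post at (286,178), on the -y half of the cross plate, with the closed pads pointing at it. The pads' pushing face is 13 mm wide and 11 mm ahead of the TCP.

Request:
move_arm:
  increments:
    - [[0,0,0,0.019],[0,-0.004,-0.028,0],[0,-0.004,-0.028,0],[0,-0.004,-0.029,0],[0,-0.004,-0.029,0],[0.068,0,0,0],[0.068,0,0,0],[0.068,0,0,0],[0.068,0,0,0],[0.068,0,0,0],[0.068,0,0,0],[0.068,0,0,0],[0.068,0,0,0],[0.068,0,0,0],[0.068,0,0,0],[0,0,0,0],[0,0,0,0],[0,0,0,0],[0,0,0,0]]

```text
t: 5.75
tool_pos: [0.6477, -0.2781, 0.0775]
tool_rot: [-0.185, 1.56, 0.182]
contact_force: [0.3, -0.5, -0.3]
opening: -0.0
```

```bash
cat > st.py <<'E'
from h import *
o=ctrl.get_obs();M=R.from_rotvec(o["tool_rot"]).as_matrix()
print(o["t"],w2c(o["tool_pos"]).round(2),o["tool_pos"][2].round(4),"yaw",np.degrees(np.arctan2(M[1,2],M[0,2])).round(2),"F clamp",(o["contact_force"][:2]@np.c_[ex,ey]).round(2))
E
python3 - <<'E'
from st import *
d=img("wrist");P=cloud(d);save(d,"w2.png")
m=(P[...,2]>.06)&(P[...,2]<.1)&(np.hypot(*(P[...,:2]-c2w(107,-38.5)).transpose(2,0,1))<.025)&(d["depth"]>0)
q=P[m];c=(q[:,:2]-org)@np.c_[ex,ey]*1000
t=c[q[:,2]>.084];print("top",t.mean(0),t.min(0),t.max(0),len(t))
E
```

```text
5.75 [108.44 -72.54] 0.0775 yaw 13.39 F clamp [ 0.22 -0.53]
top [109.33949367 -49.48658104] [103.06059039 -63.05884941] [116.22637357 -32.41770573] 2011
```

View pics/w2.png

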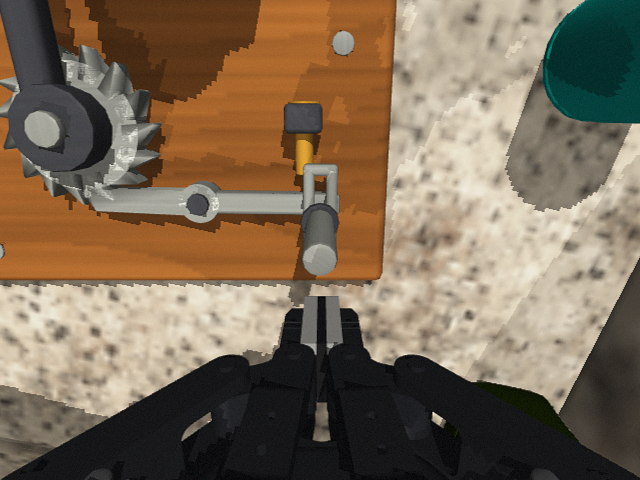

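The post top (320,258) lies straight ahead of the pads. I'm moving close, then creeping.

Request:
move_arm:
  increments:
    - [[0,0.012,0,0],[0,0.012,0,0],[0,0.012,0,0],[0,0.008,0,0],[0,0.004,0,0],[0,0.002,0,0],[0,0,0,0],[0,0,0,0],[0,0,0,0]]

```text
t: 6.55
tool_pos: [0.6439, -0.2653, 0.0752]
tool_rot: [-0.183, 1.563, 0.183]
contact_force: [0.1, -0.2, -1.6]
opening: -0.0001
```

```bash
python3 st.py
```

```text
6.55 [107.67 -59.29] 0.0752 yaw 13.39 F clamp [ 0.07 -0.18]
```

Request:
move_arm:
  increments:
    - [[0,0.002,0,0],[0,0.002,0,0],[0,0.002,0,0],[0,0.002,0,0],[0,0,0,0],[0,0,0,0]]

```text
t: 7.05
tool_pos: [0.6435, -0.2633, 0.0753]
tool_rot: [-0.184, 1.563, 0.184]
contact_force: [-0.5, 0.4, 0.5]
opening: 0.0002
```

```bash
python3 st.py
```

```text
7.05 [107.71 -57.2 ] 0.0753 yaw 13.4 F clamp [-0.41  0.51]
```

Request:
move_arm:
  increments:
    - [[0,0.002,0,0],[0,0.002,0,0],[0,0,0,0],[0,0,0,0]]

```text
t: 7.38
tool_pos: [0.6432, -0.2623, 0.0753]
tool_rot: [-0.184, 1.563, 0.184]
contact_force: [0.2, -0.1, -0.1]
opening: -0.0001
```

```bash
python3 st.py
```

```text
7.3833 [107.68 -56.18] 0.0753 yaw 13.4 F clamp [ 0.23 -0.11]
```

Request:
move_arm:
  increments:
    - [[0,0.002,0,0],[0,0.002,0,0],[0,0,0,0],[0,0,0,0]]

```text
t: 7.72
tool_pos: [0.6431, -0.2618, 0.0754]
tool_rot: [-0.184, 1.563, 0.183]
contact_force: [0.5, -2.1, -0.8]
opening: -0.0002
```

```bash
python3 st.py
```

```text
7.7167 [107.69 -55.64] 0.0754 yaw 13.39 F clamp [-0.02 -2.18]
```

Request:
move_arm:
  increments:
    - [[0,0.002,0,0],[0,0.002,0,0],[0,0,0,0],[0,0,0,0]]

```text
t: 8.05
tool_pos: [0.643, -0.2611, 0.0755]
tool_rot: [-0.184, 1.562, 0.182]
contact_force: [1.5, -4.9, -1.6]
opening: 0.0001
```

```bash
python3 st.py
```

```text
8.05 [107.73 -54.93] 0.0755 yaw 13.38 F clamp [ 0.37 -5.1 ]
```

Request:
move_arm:
  increments:
    - [[0,0.001,0,0],[0,0,0,0],[0,0,0,0],[0,0,0,0]]

```text
t: 8.38
tool_pos: [0.643, -0.261, 0.0755]
tool_rot: [-0.185, 1.562, 0.182]
contact_force: [1.6, -5.0, -1.9]
opening: 0.0001
```

```bash
python3 st.py
```

```text
8.3833 [107.76 -54.81] 0.0755 yaw 13.38 F clamp [ 0.4 -5.2]
```

Request:
move_arm:
  increments:
    - [[0,0.001,0,0],[0,0,0,0],[0,0,0,0],[0,0,0,0]]

```text
t: 8.72
tool_pos: [0.6429, -0.2609, 0.0756]
tool_rot: [-0.185, 1.562, 0.182]
contact_force: [1.5, -5.4, -0.9]
opening: 0.0
```

```bash
python3 st.py
```

```text
8.7167 [107.73 -54.75] 0.0756 yaw 13.38 F clamp [ 0.21 -5.64]
```

Request:
move_arm:
  increments:
    - [[0,0.002,0,0],[0,0,0,0],[0,0,0,0]]

```text
t: 8.97
tool_pos: [0.6429, -0.2603, 0.0755]
tool_rot: [-0.185, 1.562, 0.182]
contact_force: [1.6, -5.3, -1.0]
opening: -0.0002
```

```bash
python3 st.py
```

```text
8.9667 [107.81 -54.17] 0.0755 yaw 13.38 F clamp [ 0.3  -5.49]
```

Request:
move_arm:
  increments:
    - [[0,0.002,0,0],[0,0,0,0],[0,0,0,0]]

```text
t: 9.22
tool_pos: [0.6428, -0.2597, 0.0755]
tool_rot: [-0.185, 1.562, 0.182]
contact_force: [2.1, -4.4, -3.0]
opening: 0.0001
```

```bash
python3 st.py
```

```text
9.2167 [107.91 -53.58] 0.0755 yaw 13.38 F clamp [ 1.07 -4.72]
```

Request:
move_arm:
  increments:
    - [[0,0.002,0,0],[0,0.002,0,0],[0,0.002,0,0],[0,0.002,0,0],[0,0,0,0],[0,0,0,0]]

```text
t: 9.72
tool_pos: [0.6426, -0.258, 0.0757]
tool_rot: [-0.185, 1.561, 0.181]
contact_force: [3.7, -6.3, -1.8]
opening: 0.0005
```

```bash
cat > chk.py <<'E'
from st import *
d=img("scene")
ref=dict(np.load("scene0.npz"))["pixels"]
x=abs(d["pixels"].astype(int)-ref).max(2)
# arm near pad region in scene: crop coords ->(260+x/2.2, 220+y/2.2)
print("arm diff",(x[340:395,335:395]>40).sum())
E
python3 chk.py
```

```text
9.7167 [108.1  -51.91] 0.0757 yaw 13.38 F clamp [ 2.13 -6.93]
arm diff 88
```

Request:
move_arm:
  increments:
    - [[0,0.002,0,0],[0,0.002,0,0],[0,0,0,0],[0,0,0,0]]

```text
t: 10.1
tool_pos: [0.6425, -0.2569, 0.0757]
tool_rot: [-0.185, 1.561, 0.182]
contact_force: [3.8, -5.6, -2.7]
opening: -0.0002
```

```bash
python3 chk.py
```

```text
10.1 [108.24 -50.72] 0.0757 yaw 13.38 F clamp [ 2.4  -6.36]
arm diff 115
```

Request:
move_arm:
  increments:
    - [[0,0.002,0,0],[0,0,0,0],[0,0,0,0],[0,0,0,0]]

```text
t: 10.48
tool_pos: [0.6419, -0.2552, 0.0756]
tool_rot: [-0.183, 1.562, 0.184]
contact_force: [1.9, -1.7, -0.2]
opening: 0.0002
```

```bash
python3 chk.py
```

```text
10.4833 [108.06 -49.  ] 0.0756 yaw 13.39 F clamp [ 1.49 -2.05]
arm diff 188
```

Request:
move_arm:
  increments:
    - [[0,0.001,0,0],[0,0,0,0],[0,0,0,0],[0,0,0,0]]

```text
t: 10.87
tool_pos: [0.6418, -0.2556, 0.0756]
tool_rot: [-0.184, 1.562, 0.183]
contact_force: [2.9, -3.9, 0.2]
opening: -0.0002
```

```bash
python3 chk.py
```

```text
10.8667 [107.89 -49.31] 0.0756 yaw 13.39 F clamp [ 1.96 -4.49]
arm diff 1486
```

The tooth friction has gone and the arm is swinging, so I'm holding the pawl here.

Request:
move_arm:
  increments:
    - [[0,0,0,0],[0,0,0,0],[0,0,0,0],[0,0,0,0],[0,0,0,0],[0,0,0,0],[0,0,0,0],[0,0,0,0],[0,0,0,0],[0,0,0,0]]

```text
t: 11.75
tool_pos: [0.6414, -0.2555, 0.0753]
tool_rot: [-0.184, 1.563, 0.183]
contact_force: [1.6, -4.6, 0.8]
opening: -0.0001
```

```bash
cat > ang.py <<'E'
from st import *
for c in("scene","top"):
    d=img(c);P=cloud(d)
    for r in ctrl.trace(c,"clamp_arm")[:1]:
        q=P[r["region"]&(d["depth"]>0)];q=q[(q[:,2]>.036)&(q[:,2]<.062)]
        v=(q[:,:2]-org)@np.c_[ex,ey]*1000;v=v[np.hypot(*v.T)>30]
        m=np.median(v,0);print(c,r["score"],m,"angle",np.arctan2(-m[0],m[1]))
E
python3 ang.py
```

```text
11.75 [107.45 -49.15] 0.0753 yaw 13.4 F clamp [ 0.54 -4.9 ]
scene 0.57 [-39.14940544  64.54154491] angle 0.5452413732104854
```

Request:
move_arm:
  increments:
    - [[0,0,0,0],[0,0,0,0],[0,0,0,0],[0,0,0,0],[0,0,0,0],[0,0,0,0],[0,0,0,0],[0,0,0,0],[0,0,0,0],[0,0,0,0],[0,0,0,0],[0,0,0,0],[0,0,0,0],[0,0,0,0],[0,0,0,0],[0,0,0,0],[0,0,0,0],[0,0,0,0],[0,0,0,0],[0,0,0,0]]

```text
t: 13.62
tool_pos: [0.6415, -0.2553, 0.0752]
tool_rot: [-0.183, 1.563, 0.184]
contact_force: [0.3, -4.2, 0.6]
opening: -0.0001
```

```bash
python3 ang.py
```

```text
13.6167 [107.61 -48.93] 0.0752 yaw 13.39 F clamp [-0.66 -4.15]
scene 0.72 [-58.74942945  46.74568742] angle 0.8986956982723853
```

Request:
move_arm:
  increments:
    - [[0,0,0,0],[0,0,0,0],[0,0,0,0],[0,0,0,0],[0,0,0,0],[0,0,0,0],[0,0,0,0],[0,0,0,0],[0,0,0,0],[0,0,0,0],[0,0,0,0],[0,0,0,0],[0,0,0,0],[0,0,0,0],[0,0,0,0],[0,0,0,0],[0,0,0,0],[0,0,0,0],[0,0,0,0],[0,0,0,0]]

```text
t: 15.48
tool_pos: [0.6415, -0.2553, 0.0752]
tool_rot: [-0.184, 1.563, 0.184]
contact_force: [-0.3, -3.4, -0.7]
opening: 0.0
```

Request:
move_arm:
  increments:
    - [[0,0,0,0],[0,0,0,0],[0,0,0,0],[0,0,0,0],[0,0,0,0],[0,0,0,0],[0,0,0,0],[0,0,0,0],[0,0,0,0],[0,0,0,0],[0,0,0,0],[0,0,0,0],[0,0,0,0],[0,0,0,0],[0,0,0,0]]

```text
t: 16.73
tool_pos: [0.6415, -0.2553, 0.0753]
tool_rot: [-0.184, 1.563, 0.183]
contact_force: [-0.5, -3.1, -1.2]
opening: -0.0
```

```bash
cat >> ang.py <<'E'
    save(d,"%s_%.0f.png"%(c,o["t"]*10),(220,480,260,560),2.2)
E
python3 ang.py; ls pics
```

```text
16.7333 [107.63 -48.97] 0.0753 yaw 13.39 F clamp [-1.16 -2.93]
scene 0.92 [-58.91710818  46.63601384] angle 0.9012272578561292
sc_crop.png
scene0.png
scene_167.png
top0.png
top_167.png
top_crop.png
w1.png
w2.png
```

View pics/scene_167.png

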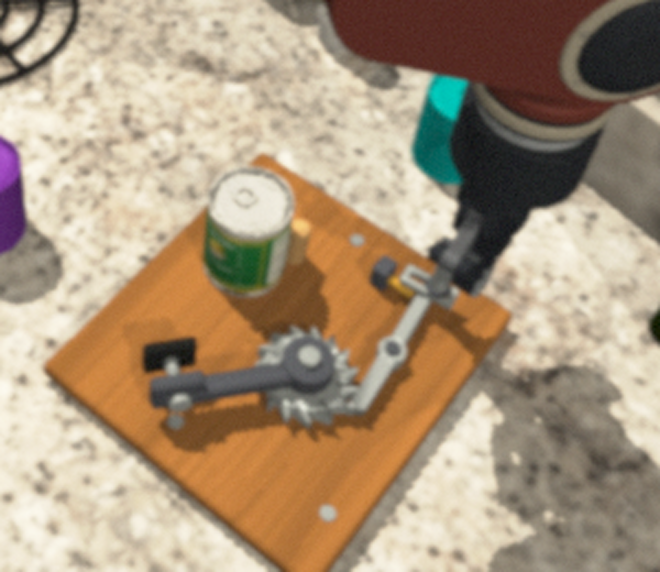

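The arm is well away from the tin. I'm measuring its axis angle exactly against the initial picture.

```bash
python3 - <<'E'
from h import *
def bp(d,px,z):
    K=d["K"];E=np.asarray(d["extrinsics"]);u,v=px
    r=E[:3,:3]@np.array([(u-K[0,2])/K[0,0],-(v-K[1,2])/K[1,1],-1]);c=E[:3,3]
    return c+r*(z-c[2])/r[2]
d0=dict(np.load("scene0.npz"))
f=lambda x,y:(260+x/2.2,220+y/2.2)
for hub,end in(((308,357),(192,280)),((308,357),(178,385))):
    a=w2c(bp(d0,f(*hub),.057));b=w2c(bp(d0,f(*end),.052));v=b-a;print(a,b,np.arctan2(-v[0],v[1]))
E
```

```text
[-4.26852884 -1.47257116] [-5.96267615 89.33135658] 0.01865503866441398
[-4.26852884 -1.47257116] [-69.44909026  48.61197806] 0.9156247163318988
```

The arm has stalled at about 0.9 rad, so the nose is probably still brushing a tooth. I'm pushing a little further while watching the force.

Request:
move_arm:
  increments:
    - [[0,0.001,0,0],[0,0,0,0],[0,0,0,0],[0,0,0,0],[0,0,0,0],[0,0,0,0]]

```text
t: 17.43
tool_pos: [0.6415, -0.255, 0.0753]
tool_rot: [-0.184, 1.563, 0.184]
contact_force: [-0.3, -3.6, -0.8]
opening: -0.0001
```

```bash
python3 ang.py
```

```text
17.4333 [107.67 -48.69] 0.0753 yaw 13.4 F clamp [-1.07 -3.4 ]
scene 0.83 [-59.15047525  46.53083757] angle 0.9042475898094224
```

Request:
move_arm:
  increments:
    - [[0,0.001,0,0],[0,0,0,0],[0,0,0,0],[0,0,0,0],[0,0,0,0],[0,0,0,0]]

```text
t: 18.13
tool_pos: [0.6414, -0.2549, 0.0753]
tool_rot: [-0.184, 1.563, 0.183]
contact_force: [-1.2, -3.2, -0.7]
opening: -0.0
```

```bash
python3 ang.py
```

```text
18.1333 [107.65 -48.53] 0.0753 yaw 13.4 F clamp [-1.93 -2.86]
scene 0.58 [-63.0303357   42.18733848] angle 0.9809604274810975
```

Request:
move_arm:
  increments:
    - [[0,0,0,0],[0,0,0,0],[0,0,0,0],[0,0,0,0],[0,0,0,0],[0,0,0,0],[0,0,0,0],[0,0,0,0],[0,0,0,0],[0,0,0,0],[0,0,0,0],[0,0,0,0]]

```text
t: 19.33
tool_pos: [0.6414, -0.2548, 0.0753]
tool_rot: [-0.184, 1.563, 0.184]
contact_force: [-1.3, -5.1, -2.2]
opening: -0.0001
```

```bash
python3 ang.py
```

```text
19.3333 [107.66 -48.48] 0.0753 yaw 13.4 F clamp [-2.42 -4.71]
scene 0.58 [-72.7039697   25.01660932] angle 1.2393974370891467
```

Request:
move_arm:
  increments:
    - [[0,0,0,0],[0,0,0,0],[0,0,0,0],[0,0,0,0],[0,0,0,0],[0,0,0,0],[0,0,0,0],[0,0,0,0],[0,0,0,0],[0,0,0,0],[0,0,0,0],[0,0,0,0]]

```text
t: 20.53
tool_pos: [0.6414, -0.2548, 0.0753]
tool_rot: [-0.183, 1.563, 0.184]
contact_force: [-1.4, -4.0, -1.1]
opening: 0.0002
```

```bash
python3 ang.py
```

```text
20.5333 [107.65 -48.47] 0.0753 yaw 13.39 F clamp [-2.3  -3.54]
scene 0.71 [-72.86360545  24.83202658] angle 1.2423395413812954
top 0.28 [nan nan] angle nan
  return _methods._mean(a, axis=axis, dtype=dtype,
  ret = um.true_divide(
```

The arm is fully back at about 1.2 rad. I'm backing off the post, then raising, turning and opening.

Request:
move_arm:
  increments:
    - [[0,-0.005,0,0],[0,-0.01,0,0],[0,-0.01,0,0],[0,-0.015,0,0],[0,-0.015,0,0],[0,-0.015,0,0],[0,-0.01,0,0],[-0.05,0,0,0],[-0.08,0,0,0],[-0.08,0,0,0],[-0.08,0,0,0],[-0.08,0,0,0],[-0.08,0,0,0],[-0.08,0,0,0],[-0.05,0,0,0],[0,0,0,0]]

```text
t: 22.07
tool_pos: [0.6478, -0.275, 0.2258]
tool_rot: [-0.187, 1.557, 0.18]
contact_force: [0.8, -0.4, 0.8]
opening: 0.0001
```

Request:
move_arm:
  increments:
    - [[0,0,0,-0.077],[0,0,0,-0.077],[0,0,0,-0.077],[0,0,0,-0.077],[0,0,0,-0.077],[0,0,0,-0.077],[0,0,0,-0.077],[0,0,0,-0.077],[0,0,0,-0.077],[0,0,0,-0.077],[0,0,0,-0.077],[0,0,0,-0.077],[0,0,0,-0.077],[0,0,0,0],[0,0,0,0],[0,0,0,0]]
  gripper: 0

```text
t: 23.4
tool_pos: [0.6458, -0.2741, 0.2195]
tool_rot: [-1.378, 1.09, 1.38]
contact_force: [-0.8, 0.9, 0.3]
opening: 0.0855
```

```bash
cat > tin.py <<'E'
from st import *
for c in("top","scene","wrist"):
    d=img(c);P=cloud(d)
    m=(P[...,2]>.085)&(P[...,2]<.097)&(np.hypot(P[...,0]-.552,P[...,1]+.1375)<.045)&(d["depth"]>0)
    if m.sum()>50:
        (a,b),r=cv2.minEnclosingCircle(P[m][:,:2].astype(np.float32));print(c,a,b,r,"med",np.median(P[m],0))
print(rel([.5515,-.1375,.2]))
E
python3 tin.py
```

```text
23.4 [107.5  -68.22] 0.2195 yaw 103.34 F clamp [-0.6   1.08]
top 0.553709089756012 -0.13729014992713928 0.02885652706027031 med [ 0.55351675 -0.13716081  0.08785334]
scene 0.5514252185821533 -0.13759364187717438 0.029057016596198082 med [ 0.55124118 -0.13773589  0.08680431]
wrist 0.5554628968238831 -0.13682153820991516 0.029410462826490402 med [ 0.55419146 -0.13636558  0.08725512]
[0.08053504 0.24074482 0.61957781]
```

Request:
move_arm:
  increments:
    - [[0,0.0234,0.0618,0],[0,0.0234,0.0618,0],[0,0.0234,0.0618,0],[0,0.0234,0.0618,0],[0,0.0234,0.0618,0],[0,0.0234,0.0618,0],[0,0.0234,0.0618,0],[0,0.0234,0.0618,0],[0,0.0234,0.0618,0],[0,0.0234,0.0618,0],[0.05,0,0,0],[0.05,0,0,0],[0.05,0,0,0],[0.05,0,0,0],[0,0,0,0],[0,0,0,0],[0,0,0,0],[0,0,0,0]]

```text
t: 25.05
tool_pos: [0.5537, -0.1381, 0.171]
tool_rot: [-1.381, 1.088, 1.379]
contact_force: [0.5, -0.4, 1.0]
opening: 0.0851
```

```bash
python3 - <<'E'
from st import *
d=img("wrist");save(d,"w3.png");print(rel([.553,-.1375,.072]))
E
python3 ang.py
```

```text
25.05 [49.07 85.23] 0.171 yaw 103.46 F clamp [ 0.39 -0.5 ]
[0.39690111 0.00304577 0.0032908 ]
25.1 [49.13 85.25] 0.1712 yaw 103.47 F clamp [ 1.   -0.16]
scene 0.91 [-73.50247044  24.73794361] angle 1.2461451735491957
top 0.71 [nan nan] angle nan
  return _methods._mean(a, axis=axis, dtype=dtype,
  ret = um.true_divide(
```

View pics/w3.png

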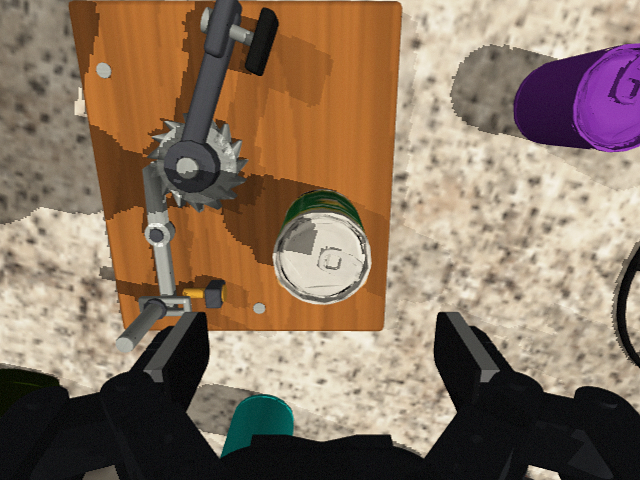

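The wrist view shows the arm back, the pawl on the wheel and the tin (322,258) centred between the jaws. Descending and gripping.

Request:
move_arm:
  increments:
    - [[0.045,0.0015,0.0015,0],[0.045,0.0015,0.0015,0],[0.045,0,0,0],[0.045,0,0,0],[0.045,0,0,0],[0.045,0,0,0],[0.04,0,0,0],[0.035,0,0,0],[0.03,0,0,0],[0.02,0,0,0],[0,0,0,0],[0,0,0,0],[0,0,0,0]]

```text
t: 26.38
tool_pos: [0.5528, -0.1373, 0.0722]
tool_rot: [-1.381, 1.088, 1.379]
contact_force: [0.2, 0.2, -0.5]
opening: 0.0853
```

Request:
move_arm:
  increments:
    - [[0,0,0,0],[0,0,0,0],[0,0,0,0],[0,0,0,0],[0,0,0,0],[0,0,0,0],[0,0,0,0],[0,0,0,0],[0,0,0,0],[0,0,0,0]]
  gripper: 1
  squeeze: 35

```text
t: 27.22
tool_pos: [0.5528, -0.1375, 0.0725]
tool_rot: [-1.382, 1.089, 1.379]
contact_force: [-0.4, -1.7, 6.6]
opening: 0.056
```

Request:
move_arm:
  increments:
    - [[-0.02,0,0,0],[-0.03,0,0,0],[-0.04,0,0,0],[-0.05,0,0,0],[-0.06,0,0,0],[-0.06,0,0,0],[-0.06,0,0,0],[-0.06,0,0,0],[-0.06,0,0,0],[0,0,0,0],[0,0,0,0],[0,0,0,0]]

```text
t: 28.22
tool_pos: [0.5518, -0.1369, 0.1811]
tool_rot: [-1.38, 1.089, 1.381]
contact_force: [-0.2, 0.8, -1.4]
opening: 0.0563
```

```bash
python3 - <<'E'
from st import *
d=img("scene");save(d,"s4.png")
print(o["opening"],rel([.5295,.2136,o["tool_pos"][2]]))
E
```

```text
28.2167 [47.51 86.83] 0.1811 yaw 103.48 F clamp [-0.02  0.88]
0.05626495111426633 [-0.00152479 -0.24116104  1.3834577 ]
```

View pics/s4.png

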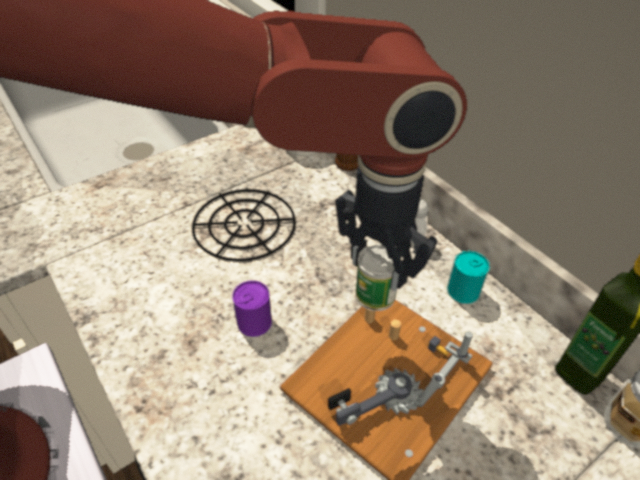

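The tin (375,278) is held upright clear of the clamp, with bystanders untouched. Carrying it to the trivet.

Request:
move_arm:
  increments:
    - [[0,-0.006,0.035,0],[0,-0.0134,0.077,0],[0,-0.0134,0.077,0],[0,-0.0134,0.077,0],[0,-0.0134,0.077,0],[0,-0.0134,0.077,0],[0,-0.0134,0.077,0],[0,-0.0134,0.077,0],[0,-0.0134,0.077,0],[0,-0.0134,0.077,0],[0,-0.0134,0.077,0],[0,-0.0134,0.077,0],[0,-0.0134,0.077,0],[0,-0.0134,0.077,0],[0,-0.0134,0.077,0],[0,-0.0134,0.077,0],[0,-0.0134,0.077,0],[0,-0.0134,0.077,0],[0,-0.006,0.039,0],[0,0,0,0]]

```text
t: 29.93
tool_pos: [0.5289, 0.2149, 0.1806]
tool_rot: [-1.381, 1.088, 1.384]
contact_force: [0.5, -1.4, -1.9]
opening: 0.0565
```

Request:
move_arm:
  increments:
    - [[0.02,0,0,0],[0.04,0,0,0],[0.05,0,0,0],[0.05,0,0,0],[0.05,0,0,0],[0.05,0,0,0],[0.05,0,0,0],[0.05,0,0,0],[0.04,0,0,0],[0.02,0,0,0],[0,0,0,0],[0,0,0,0],[0,0,0,0],[0,0,0,0]]

```text
t: 31.1
tool_pos: [0.5307, 0.2133, 0.0777]
tool_rot: [-1.381, 1.087, 1.379]
contact_force: [0.0, 0.2, -1.3]
opening: 0.0565
```

```bash
python3 - <<'E'
from st import *
print(o["opening"],o["tool_pos"],o["contact_force"],rel([.5295,.2136,.0625]))
for c in("scene","top"):
    d=img(c);P=cloud(d);z=P[...,2]
    m=(np.hypot(P[...,0]-o["tool_pos"][0],P[...,1]-o["tool_pos"][1])<.032)&(z>.012)&(z<.05)&(d["depth"]>0)
    if m.sum(): print(c,m.sum(),"tin lowest z",np.percentile(z[m],[1,5,20]))
E
```

```text
31.1 [107.22 432.58] 0.0777 yaw 103.49 F clamp [0.07 0.16]
0.05647282125424569 [0.5307155  0.21333794 0.07766623] [ 0.02813423  0.16614752 -1.33068304] [0.06065563 0.00460762 0.00215244]
scene 323 tin lowest z [0.02261943 0.02423062 0.02802024]
top 63 tin lowest z [0.02035189 0.02568188 0.0275912 ]
```

Request:
move_arm:
  increments:
    - [[0.012,0,0,0],[0.012,0,0,0],[0.012,0,0,0],[0.01,0,0,0],[0.006,0,0,0],[0.004,0,0,0],[0,0,0,0],[0,0,0,0],[0,0,0,0]]

```text
t: 31.95
tool_pos: [0.53, 0.2131, 0.063]
tool_rot: [-1.381, 1.088, 1.38]
contact_force: [-2.6, -1.5, 3.5]
opening: 0.056
```

Request:
move_arm:
  increments:
    - [[0.002,0,0,0],[0.002,0,0,0],[0,0,0,0],[0,0,0,0]]

```text
t: 32.28
tool_pos: [0.5302, 0.2131, 0.063]
tool_rot: [-1.381, 1.089, 1.38]
contact_force: [-5.4, -1.8, 10.4]
opening: 0.0565
```

The tin is seated with an upward force of about 10 N. I'm easing off slightly, opening, and going straight up.

Request:
move_arm:
  increments:
    - [[-0.003,0,0,0],[0,0,0,0],[0,0,0,0]]

```text
t: 32.53
tool_pos: [0.5303, 0.2132, 0.063]
tool_rot: [-1.381, 1.088, 1.38]
contact_force: [-1.9, -2.0, 6.1]
opening: 0.0565
```

Request:
move_arm:
  increments:
    - [[0,0,0,0],[0,0,0,0],[0,0,0,0],[0,0,0,0],[0,0,0,0],[0,0,0,0],[0,0,0,0],[0,0,0,0]]
  gripper: 0

```text
t: 33.2
tool_pos: [0.5299, 0.2131, 0.0623]
tool_rot: [-1.38, 1.089, 1.38]
contact_force: [-0.6, -0.4, -0.2]
opening: 0.0857
```

Request:
move_arm:
  increments:
    - [[-0.02,0,0,0],[-0.05,0,0,0],[-0.05,0,0,0],[-0.08,0,0,0],[-0.08,0,0,0],[-0.08,0,0,0],[-0.08,0,0,0],[-0.08,0,0,0],[-0.08,0,0,0],[-0.08,0,0,0],[-0.08,0,0,0],[0,0,0,0],[0,0,0,0],[0,0,0,0],[0,0,0,0],[0,0,0,0]]

```text
t: 34.53
tool_pos: [0.5292, 0.2129, 0.2507]
tool_rot: [-1.379, 1.091, 1.382]
contact_force: [-0.7, 0.1, 0.1]
opening: 0.0856
```

```bash
python3 - <<'E'
from st import *
d=img("scene");P=cloud(d);save(d,"s5.png")
m=(np.hypot(P[...,0]-.53,P[...,1]-.213)<.045)&(P[...,2]>.07)&(P[...,2]<.1)&(d["depth"]>0)
print(cv2.minEnclosingCircle(P[m][:,:2].astype(np.float32)),np.median(P[m],0),m.sum())
q=P[m];q=q[q[:,2]>.074];A=np.c_[q[:,:2],np.ones(len(q))];print("top plane",np.linalg.lstsq(A,q[:,2],rcond=None)[0])
E
```

```text
34.5333 [105.62 432.49] 0.2507 yaw 103.48 F clamp [-0.67  0.24]
((0.528789222240448, 0.21335101127624512), 0.030247196555137634) [0.52770322 0.21091296 0.07713598] 626
top plane [-0.00078854  0.00871681  0.07604302]
```

View pics/s5.png

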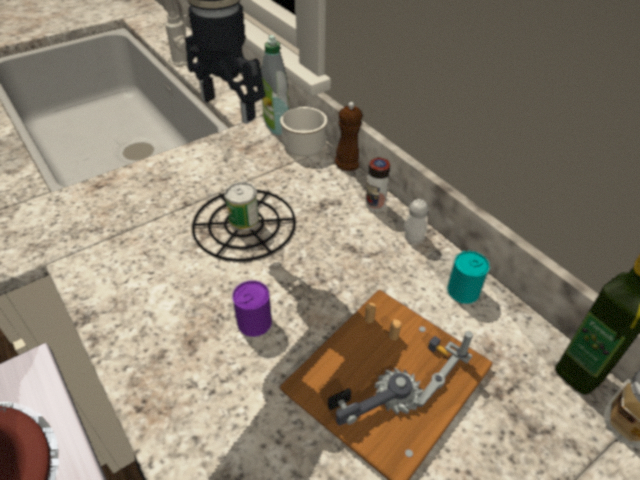

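The tin (241,207) stands upright at the trivet's centre. The clamp arm is back, the pawl is on the wheel, the bystanders are in place and the gripper is clear.

```bash
python3 -c "
from station import ctrl
print(ctrl.finish_job())"
```

```text
the job is handed in; nothing more can be done
None
```

The tin is out of the clamp and standing upright in the middle of the trivet. I handed the job in at about 35 s; it reports no verdict.

- **Releasing the clamp:** I pushed the thumb post with the closed fingertips, reading at most about 7 N. The arm stalled at about 0.9 rad because the nose still brushed a tooth. A further 0.5 mm of push freed it, and it swung fully back, measured at about 1.24 rad.
- **Tin in the clamp:** It had not moved measurably when I checked it after the release.
- **Placing the tin:** I gripped it at 35 N and pressed it onto the trivet with about 10 N. The jaws opened cleanly before the gripper went straight up.
- **Last checks:** The tin is about 1 mm from the trivet's centre by the camera. Its top face is level within 0.01 rad, and its height matches standing on the trivet. By eye in the last picture, the arm is back, the pawl is on the wheel, and the jar and shaker are where they were. The gripper was well clear.
- **Disagreements:** The trained network's trace of the clamp arm in the top camera gave no usable angle. I relied on the scene camera, whose angles agreed to about 0.02 rad with a direct measurement when the arm stood near 0.9 rad. I did not measure the pawl's angle in radians.

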